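# Click the length stop home and butt the strip against it

### The job

Set up the plank cut-off jig: with the fingertips, push the blue length stop along its rail until it clicks home in the notch beside the red-stained dowel plug. Then push the loose wooden strip along through the mitre box until its inner end butts against the stop, gently enough that the stop stays in its notch. Only push, lifting nothing, and leave the plugs and the other things on the bench where they are.

Things in the scene. Friction and masses are not known exactly. Their poses are not given: they have to be found in the camera images.
- jig: Cut-off jig, fixed to the bench: a level grey-green board 15 mm thick. Origin on the bench under the strip's path; y runs along the jig (roughly to the robot's left), x across it (roughly away from the robot), z up. In this frame, mm: board x -60..95, y -255..245, top z 15. Wooden ledge for the plugs: x 63..87, y 28..152, top z 27, with a hole beside each rail notch at x 75.
- box_mouth (a point): Middle of the entrance, at the jig's -y end, of the wooden mitre box's channel (jig x 0, y -75, z 21). The box is two cheeks 10 mm thick, jig y -75..0, x 9..19 either side, top z 47, with an 18 mm wide channel between them in which the strip lies; nothing else stands beside the strip's path at y below -75.
- notch0 (a point): Nearest notch to the mitre box, its middle on the rail's top (jig x 38, y 55, z 37). Stop in it: joint 0.160. The aluminium rail spans jig x 28..48, y 5..240, top z 37; its three notches are 8 mm wide across the top. A steel end plate stands at y 239..244, up to z 45.
- notch1 (a point): Middle notch, jig y 90, like notch0. Stop in it: joint 0.125.
- notch2 (a point): Outer notch, jig y 125, like notch0. Stop in it: joint 0.090.
- stop (a joint): Travel of the blue length stop in m: 0 = outer end of the rail (jig +y), growing toward the mitre box, limit 0.172; its middle (spring ball, pointer) is at jig y = 0.215 - value. About 3 N of friction; within 3 mm of a notch the ball drops in and draws it to the centre (the push dips to nothing). It takes 12 N, in fast pushes up to 20 N, to leave a notch; it then jumps 4 mm. Starts at 0.002 to 0.050, in no notch.
- stop_push (a point): Centre of the stop's outer end face (it looks to jig +y), over the rail. The stop is a blue block 34 mm across (jig x), 32 mm along the rail, from z 39 to z 63 in the jig frame, with a brass cap 16 mm wide on it up to z 77; this point is at jig x 38, z 51. It lies 17 mm to jig +y from the stop's middle.
- stop_face (a point): Centre of the face of the stop's foot that the strip meets, looking to jig -y, at jig x 0, z 21; 15 mm to jig -y from the stop's middle. The foot is 14 mm thick and spans x -12..22, z 18..52 in the jig frame.
- strip_head (a point): Centre of the strip's inner end face, the one that is to meet the stop; it starts inside the mitre box, at jig y -30 to -5. The strip is a loose pale wooden bar 205 mm long, 16 mm wide, 12 mm high (30 g), lying on the jig's board along jig y, with 1 mm of play each side in the mitre box.
- strip_tail (a point): Centre of the strip's outer end face (jig -y), 6 mm above the board's top, 205 mm from strip_head. It is pushed here toward jig +y; at the farthest notch it ends 20 mm short of the mitre box.
- plug_red_mid (a point): Middle of the red-stained dowel plug (10 mm wide, 34 mm tall, loose in its hole, top at z 51 in the jig frame): marks the notch to use. Its jig y equals the notch's to 1 mm.
- plug_pale_mid (a point): Middle of the pale dowel plug, same size.
- plug_dark_mid (a point): Middle of the dark walnut dowel plug, same size.
- cradle: Cream ceramic cradle with a model hull in it, 340 mm long, 125 mm tall over its stub masts; origin under its middle. A bystander.
- windlass: Bronze anchor windlass, 100 mm long, 55 mm tall; origin under its middle. A bystander.
- square: Steel square lying flat, wooden stock 110 mm, blade 160 mm, 14 mm high; origin under the middle of the stock. A bystander.
- saw: Razor saw lying flat, 305 mm long, 24 mm high; origin between handle and blade. A bystander.
- jar: Amber glass jar with brass lid, 56 mm wide, 75 mm tall; origin under its middle. A bystander.
Mind the look-alikes: they are no part of the job. Of the things that look like the part that bears strip_head, the larger one is meant.

How it is judged:
By the outcome, as a careful person would: the job done as asked, in the order asked, and still so for the second after the job is handed in, with the robot touching nothing.
It also fails if it takes over 64 s, if anything falls off the work surface, if the arm or the gripper's body presses on something with over 40 N, if the wrist force passes 120 N, or if a joint passes its speed limit or range.

### The arm

A 6-joint arm with a two-finger parallel gripper is mounted at the origin on the work surface. World frame = base frame: x ahead of the robot, y to its left, z up, the work surface at z = 0. Lengths are in m, angles in rad, forces in N, time in s.
With the tool pointing down it reaches from about 0.35 to 0.85 m from the base axis. Payload 8.1 kg.
Tool frame: the origin (TCP) lies on the centre line of the jaws, within the pads' length; the fingertips stand robot.tip_reach ahead of it and the grasp point (between the pads) lies 5 mm behind it (robot.tip_reach is the distance from the TCP to the fingertips, in m); z points along the fingers, y is the direction in which the jaws open and shut (so a half turn about z gives the same grasp; the last joint's range is limited). The gripper opens to 93 mm and grips with 3 to 60 N. Pads are 15 mm wide; open, the fingers measure 128 mm over their backs; the gripper's body (75 mm by 188 mm) begins 65 mm behind the grasp point.
Start: joints at [1.029, 0.13, 1.488, -0, 1.523, -0.085], TCP at [0.265, 0.538, 0.233] pointing down, gripper open.
Joint ranges: [-2.96, 2.96], [-0.89, 2.26], [0.02, 2.5], [-1.34, 4.48], [0, 2.73], [-2.66, 2.66]. Speed limits (rad/s): [2.39, 2.39, 2.79, 3.14, 3.14, 3.14].

### API

Orientations are given as a rotation vector (axis times angle).
In Python, from plant import sensors, read_camera, robot gives the robot as it stands.
- The arm moves only by the tool play_rows, never from a script. Its argument "series" is a list that holds one entry, the list of rows, each a list of 5 numbers: the closure, from -1 (fully open) to 1 (shut), then the shift along the world's x, y, z in m, then the turn about the world's z in rad. A call has 1 to 8 rows; each row is the pose to reach, as a shift and turn from the pose commanded when the call began; what a row does not reach only later rows make up. A row lasts 1/10 s, in which the tool goes at most 50 mm and 8.59 degrees, less where a joint would pass 70% of its speed; a pose out of reach is approached as far as the arm can. A call with a gripper value outside its range is refused whole. The fingers move at their own pace and stop on an object; "force" is the grip in N (left out, the last holds). Time passes only in rows, so rows that repeat a pose let the fingers close. It gives the time, the measured TCP pose, the force and the opening at its end, in the units of the state.
- sensors.read_state(): the state, without advancing time (a new reading comes with each control period).
- read_camera(name): name is "scene" or "top" or "wrist"; returns a dict with "color" (420x560x3 uint8, red, green, blue), "range_z" (420x560 float32, m along the optical axis (not along the pixel's ray), 0 where there is no reading), "intrinsics" (3x3 intrinsics, pixels), "rvec" (rotation vector, rad) and "tvec" (3), from world to camera coordinates, as OpenCV has them. Camera axes: x right, y down, z forward; pixel columns grow to the right and rows downward; lengths in m; the calibration is good to about 2 mm. A picture is of the moment at which its call begins.
- robot.close_job(): hands the job in, once; it reports no verdict.
The state is a dict: "t": time; "q": joint angles; "dq": joint speeds; "joint_torque": joint torques, N m; "tool_pos": TCP position; "orientation": TCP orientation; "force": force on the tool from outside, world axes, zero at the start; "wrist_torque": the same for the moment, N m; "opening": finger opening in m.
Only numpy, scipy, OpenCV 4.12 (cv2) and the standard library are available. Lean on these libraries where they do the work, as an engineer would, in place of code of your own. Each camera call takes 0.05 s, during which the arm holds its last target.

## Working session

There is one attempt and no reset: what is moved stays moved. The work goes in short steps, Python scripts to look and compute and a tool call to move; the robot and the scene stay as the last step left them, time stands still between calls to the robot, and variables do not carry over. Pictures are saved under pics/ and viewed, and the job is handed in when it is done.

Besides the shell and the picture viewer there is one more tool, called after "Request:" as name(argument=value, ...), one argument or row to a line, values as JSON. play_rows: Moves the arm, as the interface text tells. Its arguments: {"type":"object","properties":{"series":{"type":"array","items":{"type":"array","items":{"type":"array","items":{"type":"number"}}}},"force":{"type":"number"}},"required":["series"]}

```bash
mkdir -p pics; ls; python3 - <<'E'
from plant import sensors, read_camera, robot
import cv2,numpy as np
s=sensors.read_state()
print(s['t'],s['tool_pos'],s['orientation'],s['opening'],robot.tip_reach)
for n in ['scene','top','wrist']:
    c=read_camera(n); cv2.imwrite(f'pics/{n}0.png',c['color'][:,:,::-1]); np.savez(f'{n}0.npz',**c)
    print(n,c['intrinsics'].tolist(),c['rvec'],c['tvec'])
E
```

```text
pics
0.0 [0.26434251 0.53802613 0.23160701] [-7.11201197e-01 -3.05943298e+00  2.71085761e-03] 0.09272861183748951 0.014
scene [[428.5816544096991, 0.0, 280.7346277112581], [0.0, 428.5816544096991, 207.17072203013493], [0.0, 0.0, 1.0]] [ 2.19565596  0.79916614 -0.33148768] [-0.40550565 -0.17836848  1.40710315]
top [[531.4438216553085, 0.0, 272.1898424801853], [0.0, 531.4438216553085, 204.34214080460748], [0.0, 0.0, 1.0]] [ 2.11884774 -2.13544767  0.22078935] [-0.00691918  0.50989523  1.37273332]
wrist [[299.3805805315123, 0.0, 279.50767350213414], [0.0, 299.3805805315123, 206.38044251518028], [0.0, 0.0, 1.0]] [-2.4842292  -1.54876787 -0.18773838] [-0.59974036 -0.02848003  0.38904864]
```

View pics/scene0.png

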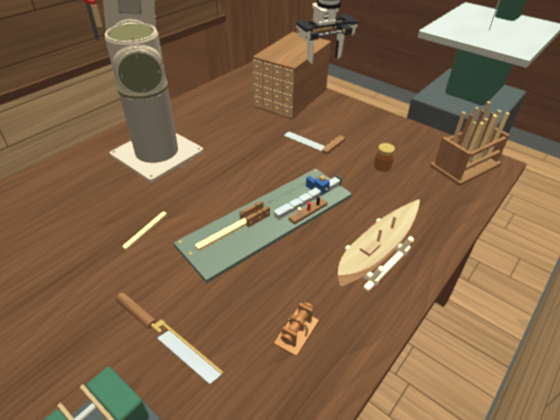

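View pics/top0.png

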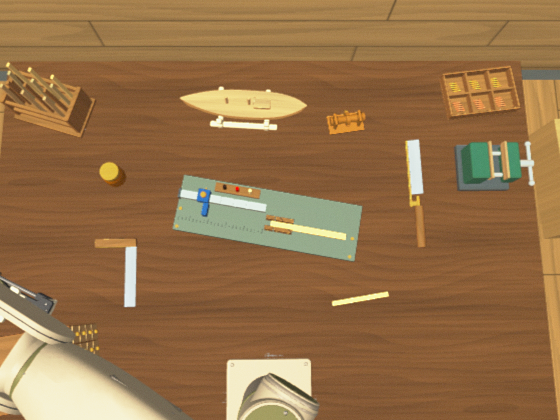

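View pics/wrist0.png

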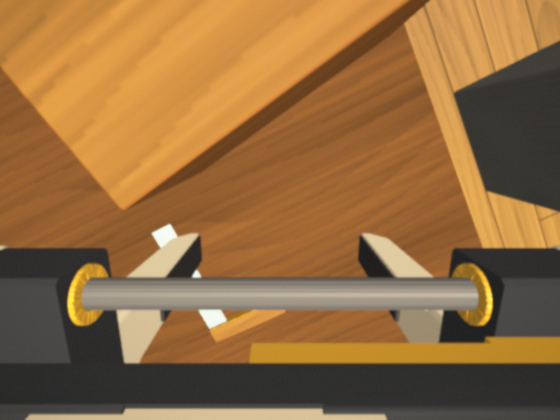

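The top view shows the jig at (175–362, 176–260), the blue stop at (204,200) and the plugs at (225,187), (237,189) and (250,191). There are two pale strips: a long one in the jig at (308,230) and a shorter loose one on the bench at (360,299). I'll check these in a close crop.

```bash
python3 - <<'E'
import cv2
t=cv2.imread('pics/top0.png')[165:270,165:375]; cv2.imwrite('pics/topcrop.png',cv2.resize(t,None,fx=3.8,fy=3.8,interpolation=cv2.INTER_CUBIC))
t=cv2.imread('pics/scene0.png')[160:280,170:360]; cv2.imwrite('pics/scenecrop.png',cv2.resize(t,None,fx=4.2,fy=4.2,interpolation=cv2.INTER_CUBIC))
E
```

```text
(no output)
```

View pics/topcrop.png

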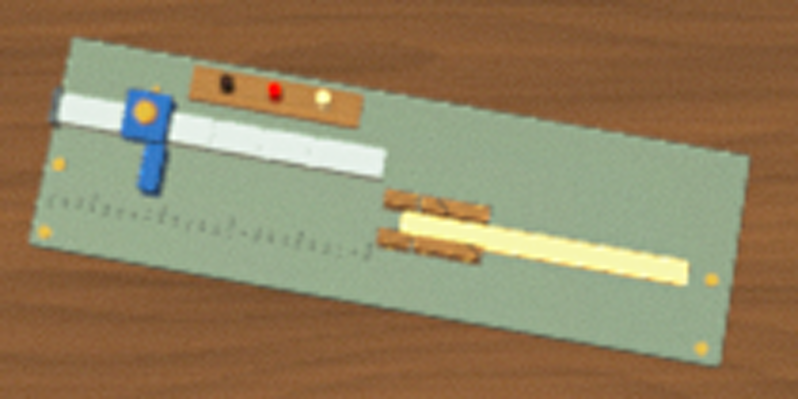

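View pics/scenecrop.png

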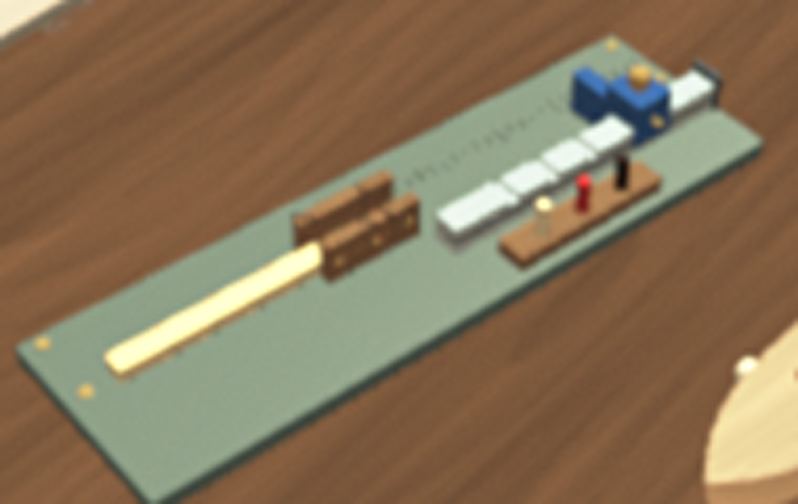

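The crop shows the long pale strip with its head in the mitre box and its tail at crop (688,272). That is the larger of the two, so it is the one meant. The red plug is the middle of the three, so I want notch1 (joint 0.125). Next I'll measure the jig pose.

```bash
cat > h.py <<'E'
import numpy as np,cv2
def RT(c): 
    R=cv2.Rodrigues(np.array(c['rvec'],float))[0]; return R,np.array(c['tvec'],float)
def ray(c,px,z):
    R,t=RT(c);K=c['intrinsics'];px=np.atleast_2d(np.asarray(px,float))
    d=(np.linalg.inv(K)@np.c_[px,np.ones(len(px))].T).T@R
    o=-R.T@t
    return o+d*((z-o[2])/d[:,2])[:,None]
def proj(c,P):
    p,_=cv2.projectPoints(np.atleast_2d(np.asarray(P,float)),np.array(c['rvec'],float),np.array(c['tvec'],float),c['intrinsics'],None); return p[:,0]
def hsv(c): return cv2.cvtColor(c['color'],cv2.COLOR_RGB2HSV)
def cc(m,minA=5):
    n,l,s,ce=cv2.connectedComponentsWithStats(m.astype(np.uint8))
    return sorted([(s[i,4],ce[i],s[i,:4],l==i) for i in range(1,n) if s[i,4]>=minA],key=lambda a:-a[0])
def W(o,yaw,p):  # jig->world ; jig y direction = (-sin? ) yaw about z
    c,s=np.cos(yaw),np.sin(yaw); p=np.atleast_2d(p); return np.c_[o[0]+c*p[:,0]-s*p[:,1],o[1]+s*p[:,0]+c*p[:,1],p[:,2]]
def J(o,yaw,w):
    c,s=np.cos(yaw),np.sin(yaw); w=np.atleast_2d(w); d=w[:,:2]-o[:2]; return np.c_[c*d[:,0]+s*d[:,1],-s*d[:,0]+c*d[:,1],w[:,2]]
E
python3 - <<'E'
from h import *
for n in ['top','scene']:
    c=dict(np.load(n+'0.npz')); h=hsv(c); H,S,V=[h[...,i].astype(int) for i in range(3)]
    g=(H>40)&(H<85)&(S>25)&(V>80)&(V<220)
    if n=='top':
        g[:, 400:]=0
    else: g[:160]=0;g[290:]=0;g[:,370:]=0
    m=cv2.morphologyEx(g.astype(np.uint8),cv2.MORPH_CLOSE,np.ones((9,9)))
    a=cc(m)[0]; mm=a[3].astype(np.uint8)
    cn=max(cv2.findContours(mm,cv2.RETR_EXTERNAL,cv2.CHAIN_APPROX_NONE)[0],key=len)[:,0]
    P=ray(c,cn,0.015)
    hull=P[:,:2].astype(np.float32)
    r=cv2.minAreaRect((hull*1000)); print(n,a[0],r)
    b=cv2.boxPoints(r); print(b)
E
```

```text
top 8990 ((480.5850524902344, 1.230865478515625), (497.1427917480469, 153.38262939453125), 79.45673370361328)
[[ 359.7054  -229.11107]
 [ 510.49847 -257.1767 ]
 [ 601.4647   231.5728 ]
 [ 450.67163  259.63843]]
scene 5783 ((485.27423095703125, -5.024169921875), (498.60211181640625, 155.62353515625), 79.36479187011719)
[[ 362.78928 -235.68217]
 [ 515.73956 -264.40332]
 [ 607.75916  225.63383]
 [ 454.8089   254.35498]]
```

```bash
python3 - <<'E'
from h import *
from scipy.spatial.transform import Rotation as Rn
yaw=-0.184
# board centre (17.5,-5) at world (.4806,.0012)
c0=np.array([.4806,.0012]); o=c0-W(np.zeros(2),yaw,[.0175,-.005,0])[0,:2]
print('o',o)
for n in ['top','scene']:
    c=dict(np.load(n+'0.npz')); h=hsv(c); H,S,V=[h[...,i].astype(int) for i in range(3)]
    roi=np.zeros(H.shape,bool)
    if n=='top': roi[170:265,170:365]=1
    else: roi[165:275,175:355]=1
    for nm,m,z in [('blue',(H>100)&(H<125)&(S>130),.063),('red',((H<6)|(H>174))&(S>200)&(V>120),.051),('strip',(H>22)&(H<33)&(S>50)&(V>225),.027),('steel',(S<40)&(V>200),.037)]:
        for a in cc(m&roi,4)[:3]:
            print(n,nm,a[0],a[1],np.round(J(o,yaw,ray(c,a[1],z))*1000,1))
            if nm in('strip','steel') and a[0]>30:
                r=cv2.minAreaRect((ray(c,np.argwhere(a[3])[:,::-1],z)[:,:2]*1000).astype(np.float32)); print('   rect',r, np.round(J(o,yaw,np.c_[cv2.boxPoints(r)/1000,np.zeros(4)])*1000,1)[:,:2].tolist())
    if n=='top': print('cap',J(o,yaw,ray(c,[203.2,194.2],.077))*1000)
from plant import sensors
s=sensors.read_state(); R=Rn.from_rotvec(s['orientation']).as_matrix(); print(R)
print('wristcam', )
c=dict(np.load('wrist0.npz'));Rc,t=RT(c);print('cam pos',-Rc.T@t,'axes',Rc)
print('jig x dir',np.cos(yaw),np.sin(yaw))
E
```

```text
o [0.46431022 0.00931746]
top blue 168 [203.77380952 201.07142857] [[ 22.5 168.   63. ]]
top red 10 [236.8 188.5] [[74.  89.5 51. ]]
top strip 445 [309.08314607 230.02921348] [[   0.9 -121.3   27. ]]
   rect ((443.38604736328125, -106.33100128173828), (205.67938232421875, 16.747467041015625), 79.47036743164062) [[-7.8, -220.4], [9.0, -220.4], [8.9, -14.7], [-7.8, -14.7]]
top strip 10 [249.5 190.2] [[80.5 56.7 27. ]]
top strip 8 [202.5 194. ] [[ 47.5 180.7  27. ]]
top steel 436 [237.84633028 202.61009174] [[39.1 80.7 37. ]]
   rect ((517.5181274414062, 82.0195083618164), (152.79122924804688, 21.69525718688965), 79.51992797851562) [[28.2, 4.8], [49.9, 4.8], [49.8, 157.6], [28.1, 157.6]]
top steel 124 [188.66129032 193.89516129] [[ 39.3 216.   37. ]]
   rect ((542.487060546875, 214.7104949951172), (44.124900817871094, 20.897464752197266), 79.13560485839844) [[28.7, 194.2], [49.6, 194.1], [49.9, 238.2], [29.0, 238.4]]
cap [[ 37.76166005 171.03391299  77.        ]]
scene blue 175 [316.85714286 183.52      ] [[ 42.9 149.7  63. ]]
scene strip 167 [219.55688623 233.41916168] [[   2.6 -153.4 
[... 840 characters left out ...]
 3.3], [52.7, 157.8], [28.7, 157.7]]
scene steel 47 [333.40425532 180.80851064] [[ 42.3 219.5  37. ]]
   rect ((543.769775390625, 215.67152404785156), (37.660552978515625, 20.74051856994629), 76.53073120117188) [[29.0, 199.1], [49.8, 198.1], [51.7, 235.7], [31.0, 236.7]]
scene steel 4 [347.5 246.5] [[248.1  62.8  37. ]]
[[-8.97453406e-01  4.41108679e-01 -7.19547705e-04]
 [ 4.41109254e-01  8.97452564e-01 -1.23329266e-03]
 [ 1.01743835e-04 -1.42422185e-03 -9.99998981e-01]]
wristcam
cam pos [0.20480116 0.56834451 0.38327465] axes [[ 0.44042318  0.89778838 -0.00185746]
 [ 0.87134284 -0.42694963  0.24181742]
 [ 0.21630782 -0.10812048 -0.97031999]]
jig x dir 0.9831197056650174 -0.18296350546797457
```

```bash
python3 - <<'E'
from h import *
o=np.array([.4648,.0091]);yaw=-0.184
for p in [(.038,.210,0),(.038,.1955,0),(.038,.1145,0),(0,-.24,0)]:
    w=W(o,yaw,p)[0]; print(p,w, w[:2]-[.2643,.5380])
print('turn',-0.184-np.arctan2(.8975,.4411))
E
```

```text
(0.038, 0.21, 0) [0.54058088 0.20860252 0.        ] [ 0.27628088 -0.32939748]
(0.038, 0.1955, 0) [0.53792791 0.19434729 0.        ] [ 0.27362791 -0.34365271]
(0.038, 0.1145, 0) [0.52310787 0.11471459 0.        ] [ 0.25880787 -0.42328541]
(0, -0.24, 0) [ 0.42088876 -0.22684873  0.        ] [ 0.15658876 -0.76484873]
turn -1.297990881043384
```

Request:
play_rows(
  series=[
    [[1,0.035,-0.04,0,-0.15],[1,0.07,-0.08,0,-0.3],[1,0.105,-0.12,0,-0.45],[1,0.14,-0.165,0,-0.6],[1,0.175,-0.21,0,-0.75],[1,0.21,-0.25,0,-0.9],[1,0.245,-0.29,0,-1.05],[1,0.276,-0.329,0,-1.18]],
  ],
  force=20,
)

```text
t: 0.95
tool_pos: [0.5228, 0.2305, 0.2325]
orientation: [-2.3, -2.14, 0.0]
force: [0.6, 0.1, -0.4]
opening: 0.0338
```

Request:
play_rows(
  series=[
    [[1,0,0,-0.02,-0.118],[1,0,0,-0.06,-0.118],[1,0,0,-0.08,-0.118],[1,0,0,-0.08,-0.118]],
  ],
)

```text
t: 1.35
tool_pos: [0.5192, 0.2311, 0.1482]
orientation: [-2.415, -2.006, 0.011]
force: [-0.8, 0.4, -0.5]
opening: 0.0024
```

```bash
cat > look.py <<'E'
import sys
from h import *
from plant import sensors, read_camera
tag=sys.argv[1]
for n in sys.argv[2:]:
    c=read_camera(n); cv2.imwrite(f'pics/{n}{tag}.png',c['color'][:,:,::-1]); np.savez(f'{n}{tag}.npz',**c)
from scipy.spatial.transform import Rotation as Rn
s=sensors.read_state(); R=Rn.from_rotvec(s['orientation']).as_matrix()
o=np.array([.4648,.0091]);yaw=-0.184
print(s['t'],np.round(s['tool_pos'],4),'jig',np.round(J(o,yaw,s['tool_pos'])*1000,1),'yaw ytool',np.arctan2(R[1,1],R[0,1]),'F',np.round(s['force'],1),'Fjig',np.round(J(np.zeros(2),yaw,s['force']),1),s['opening'],np.round(s['q'],2))
E
python3 look.py 1 wrist top
```

```text
1.45 [0.5217 0.2323 0.1528] jig [[ 15.1 229.9 152.8]] yaw ytool -0.1838320858130562 F [1.  0.2 0.4] Fjig [[0.9 0.4 0.4]] 0.0004897731519573228 [0.33 0.1  1.66 0.   1.37 0.51]
```

View pics/wrist1.png

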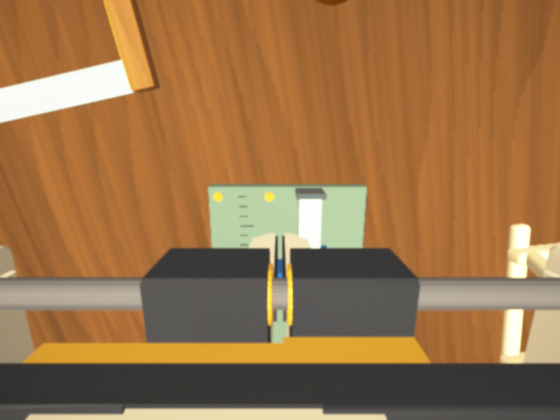

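The wrist view shows the board's outer (+y) end, with corners at about (209,186) and (366,186), and the rail's end plate at (312,193). I'll use it to cross-check the jig frame.

```bash
python3 - <<'E'
from h import *
o=np.array([.4648,.0091]);yaw=-0.184
c=dict(np.load('wrist1.npz'))
print(J(o,yaw,ray(c,[(208.5,185.5),(366,185.5)],.015))*1000)
print('plate top',J(o,yaw,ray(c,[(298,188.5),(325,188.5)],.045))*1000)
print('rail',J(o,yaw,ray(c,[(299,215),(322,215)],.037))*1000)
t=dict(np.load('top1.npz'));h=hsv(t);H,S,V=[h[...,i].astype(int) for i in range(3)]
print([ (a[0],a[1]) for a in cc((H>100)&(H<125)&(S>130))[:3]])
E
```

```text
[[-56.52071565 244.6172789   15.        ]
 [ 95.13410422 244.8180868   15.        ]]
plate top [[ 28.12309762 247.50705507  45.        ]
 [ 51.4140051  247.53936073  45.        ]]
rail [[ 29.86387824 221.46428677  37.        ]
 [ 50.78998451 221.50523861  37.        ]]
[(np.int32(169), array([203.82248521, 200.95857988]))]
```

Request:
play_rows(
  series=[
    [[1,0.02,-0.024,0,0],[1,0.02,-0.024,0,0],[1,0.02,-0.024,-0.04,0],[1,0.02,-0.024,-0.07,0],[1,0.02,-0.024,-0.09,0],[1,0.02,-0.024,-0.09,0]],
  ],
)

```text
t: 2.05
tool_pos: [0.5402, 0.2083, 0.0608]
orientation: [-2.415, -2.007, 0.005]
force: [-0.3, 0.5, -1.0]
opening: 0.0005
```

```bash
python3 look.py 2 wrist scene; python3 - <<'E'
import cv2
t=cv2.imread('pics/scene2.png')[140:260,230:400]; cv2.imwrite('pics/scene2c.png',cv2.resize(t,None,fx=4.2,fy=4.2,interpolation=cv2.INTER_CUBIC))
E
```

```text
2.15 [0.5427 0.2089 0.0643] jig [[ 40.  210.7  64.3]] yaw ytool -0.18371413418778623 F [-0.2 -0.6  0.6] Fjig [[-0.1 -0.6  0.6]] 0.0007154141997482423 [0.28 0.22 1.7  0.   1.21 0.46]
```

View pics/scene2c.png

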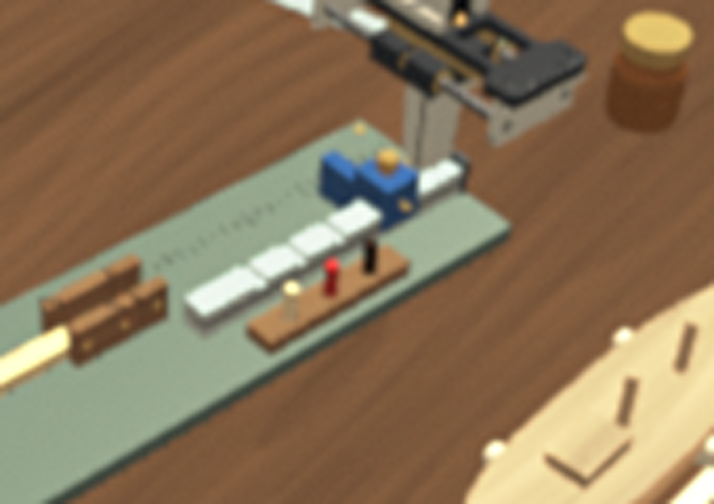

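View pics/wrist2.png

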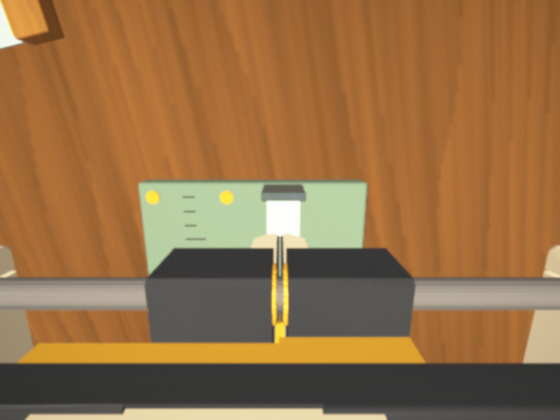

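Request:
play_rows(
  series=[
    [[1,-0.0015,-0.008,-0.003,0],[1,-0.0029,-0.0157,-0.003,0],[1,-0.004,-0.0216,-0.003,0],[1,-0.0051,-0.0275,-0.003,0],[1,-0.0062,-0.0334,-0.003,0],[1,-0.0073,-0.0393,-0.003,0],[1,-0.0084,-0.0452,-0.003,0],[1,-0.0084,-0.0452,-0.003,0]],
  ],
)

```text
t: 2.95
tool_pos: [0.5344, 0.1626, 0.0611]
orientation: [2.416, 2.006, 0.004]
force: [0.6, 1.4, 0.4]
opening: 0.0003
```

```bash
cat > stop.py <<'E'
from h import *
import sys
# stop's foot + block: mean blue shift against reference (top0 blue centroid = 171)
c=dict(np.load('top%s.npz'%sys.argv[1]));h=hsv(c);H,S,V=[h[...,i].astype(int) for i in range(3)]
o=np.array([.4648,.0091]);yaw=-0.184
roi=np.zeros(H.shape,bool);roi[170:265,170:365]=1
for a in cc((H>100)&(H<125)&(S>130)&roi)[:2]: print('blue',a[0],a[1],np.round(J(o,yaw,ray(c,a[1],.06))*1000,1))
E
python3 look.py 3 top; python3 stop.py 0; python3 stop.py 3
```

```text
3.0 [0.5341 0.1626 0.0607] jig [[ 40.1 163.6  60.7]] yaw ytool -0.1848243555744743 F [ 1.5  1.  -0.5] Fjig [[ 1.3  1.3 -0.5]] 0.0008699417549067636 [ 0.2   0.17  1.77 -0.    1.2   0.39]
blue 168 [203.77380952 201.07142857] [[ 22.5 168.6  60. ]]
blue 55 [215.98181818 210.43636364] [[  3.4 131.9  60. ]]
```

Request:
play_rows(
  series=[
    [[1,-0.0004,-0.002,0,0],[1,-0.0007,-0.0039,0,0],[1,-0.0011,-0.0059,0,0],[1,-0.0015,-0.0079,0,0],[1,-0.0015,-0.0079,0,0]],
  ],
)

```text
t: 3.5
tool_pos: [0.5316, 0.1546, 0.0593]
orientation: [2.416, 2.008, -0.002]
force: [0.5, 0.8, 0.6]
opening: 0.0005
```

Request:
play_rows(
  series=[
    [[1,-0.0004,-0.002,0,0],[1,-0.0007,-0.0039,0,0]],
  ],
)

```text
t: 3.7
tool_pos: [0.5307, 0.151, 0.0591]
orientation: [-2.416, -2.008, 0.002]
force: [0.4, 3.5, 0.1]
opening: 0.0005
```

Request:
play_rows(
  series=[
    [[1,-0.0004,-0.002,0,0],[1,-0.0007,-0.0039,0,0]],
  ],
)

```text
t: 3.9
tool_pos: [0.5303, 0.1487, 0.0592]
orientation: [-2.414, -2.006, -0.002]
force: [2.9, 13.6, -3.3]
opening: 0.0005
```

Request:
play_rows(
  series=[
    [[1,-0.0004,-0.002,0,0],[1,-0.0007,-0.0039,0,0]],
  ],
)

```text
t: 4.1
tool_pos: [0.5296, 0.145, 0.0592]
orientation: [-2.414, -2.007, -0.002]
force: [1.0, 7.2, -1.1]
opening: 0.001
```

Request:
play_rows(
  series=[
    [[1,-0.0007,-0.0039,0,0],[1,-0.0015,-0.0079,0,0],[1,-0.0022,-0.0118,0,0],[1,-0.0029,-0.0157,0,0],[1,-0.0037,-0.0197,0,0],[1,-0.0042,-0.0226,0,0],[1,-0.0042,-0.0226,0,0]],
  ],
)

```text
t: 4.8
tool_pos: [0.525, 0.1202, 0.0591]
orientation: [-2.416, -2.008, 0.002]
force: [0.3, -0.4, -0.1]
opening: 0.0006
```

```bash
python3 look.py 4 top wrist; python3 stop.py 4
```

```text
4.9 [0.5253 0.1204 0.0593] jig [[ 39.1 120.5  59.3]] yaw ytool -0.18422162886314783 F [-0.7 -0.7 -0.4] Fjig [[-0.5 -0.9 -0.4]] 0.00040106088922591 [ 0.13  0.12  1.83 -0.    1.19  0.32]
blue 75 [232.94666667 212.33333333] [[ 6.3 86.8 60. ]]
```

```bash
python3 - <<'E'
import cv2
t=cv2.imread('pics/top4.png')[165:270,165:375]; cv2.imwrite('pics/top4c.png',cv2.resize(t,None,fx=3.8,fy=3.8,interpolation=cv2.INTER_CUBIC))
E
```

```text
(no output)
```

View pics/top4c.png

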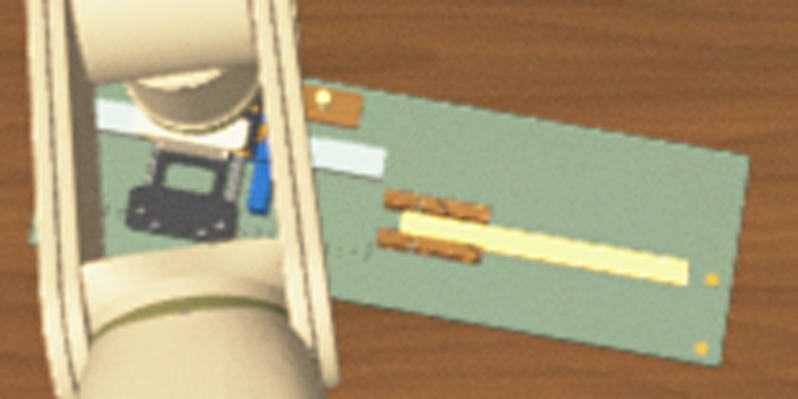

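Request:
play_rows(
  series=[
    [[1,-0.0002,-0.001,0,0],[1,-0.0002,-0.001,0,0]],
  ],
)

```text
t: 5.1
tool_pos: [0.5254, 0.1197, 0.0595]
orientation: [2.416, 2.008, -0.001]
force: [0.6, -0.3, 0.9]
opening: 0.0005
```

The foot is now at crop (260,210), about 74 mm from where it started. That puts the stop's middle at roughly y = 97, just short of notch1. I'll continue in fine steps.

Request:
play_rows(
  series=[
    [[1,-0.0002,-0.001,0,0],[1,-0.0002,-0.001,0,0]],
  ],
)

```text
t: 5.3
tool_pos: [0.5253, 0.1188, 0.0596]
orientation: [2.416, 2.008, -0.0]
force: [-0.2, 0.3, -0.3]
opening: 0.0008
```

Request:
play_rows(
  series=[
    [[1,-0.0002,-0.001,0,0],[1,-0.0002,-0.001,0,0]],
  ],
)

```text
t: 5.5
tool_pos: [0.5251, 0.1179, 0.0596]
orientation: [2.416, 2.008, -0.0]
force: [0.2, -0.8, -0.6]
opening: 0.0005
```

Request:
play_rows(
  series=[
    [[1,-0.0002,-0.001,0,0],[1,-0.0002,-0.001,0,0]],
  ],
)

```text
t: 5.7
tool_pos: [0.5248, 0.1168, 0.0596]
orientation: [2.416, 2.008, -0.0]
force: [-0.8, -0.5, 0.2]
opening: 0.0003
```

```bash
python3 look.py 5 scene; python3 - <<'E'
import cv2
t=cv2.imread('pics/scene5.png')[140:260,230:400]; cv2.imwrite('pics/scene5c.png',cv2.resize(t,None,fx=4.6,fy=4.6,interpolation=cv2.INTER_CUBIC))
E
```

```text
5.75 [0.5249 0.1168 0.0596] jig [[ 39.3 116.9  59.6]] yaw ytool -0.1840735306150803 F [0.4 1.2 0.3] Fjig [[0.2 1.2 0.3]] 0.00038386959172156384 [ 0.12  0.12  1.83 -0.    1.19  0.31]
```

View pics/scene5c.png

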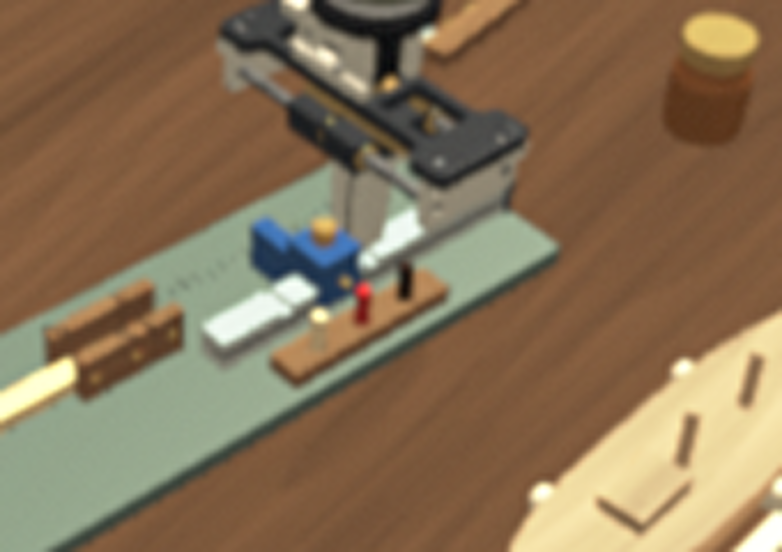

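```bash
python3 - <<'E'
from h import *
o=np.array([.4648,.0091]);yaw=-0.184
for n in ['0','2','5']:
    c=dict(np.load('scene%s.npz'%n));h=hsv(c);H,S,V=[h[...,i].astype(int) for i in range(3)]
    roi=np.zeros(H.shape,bool);roi[165:275,250:345]=1
    for a in cc((H>100)&(H<125)&(S>130)&roi)[:1]:
        # cap = yellowish pixels just above the block
        x,y,w,hh=a[2]; print(n,'blue',a[0],a[1],a[2],np.round(J(o,yaw,ray(c,a[1],.05))*1000,1))
        m=(H>10)&(H<28)&(S>100)&(V>140); m2=np.zeros_like(m); m2[y-4:y+7,x+6:x+w+2]=m[y-4:y+7,x+6:x+w+2]
        for k in cc(m2,3)[:2]: print('cap',k[0],k[1],np.round(J(o,yaw,ray(c,k[1],.073))*1000,1))
E
```

```text
0 blue 175 [316.85714286 183.52      ] [307 177  22  17] [[ 31.4 161.5  50. ]]
cap 15 [322.06666667 177.4       ] [[ 40.2 171.1  73. ]]
2 blue 174 [316.8045977  183.50574713] [307 177  22  17] [[ 31.3 161.4  50. ]]
cap 15 [322.06666667 177.4       ] [[ 40.2 171.1  73. ]]
5 blue 182 [295.7032967  195.42857143] [286 188  22  18] [[32.4 80.1 50. ]]
cap 17 [300.05882353 189.23529412] [[39.9 88.2 73. ]]
```

Measured in the scene view against its start, the stop has travelled 81.4–82.9 mm, which puts its middle at about y = 89 (notch1 is at 90). The push has also gone to nothing, so it has clicked home. I'll back off, rise and move towards the strip's tail.

Request:
play_rows(
  series=[
    [[1,0.0018,0.0098,0,0],[1,0.0018,0.0098,0.03,0],[1,0.0018,0.0098,0.08,0],[1,-0.01,-0.03,0.1,0],[1,-0.025,-0.08,0.1,0],[1,-0.04,-0.13,0.1,0],[1,-0.055,-0.18,0.1,0],[1,-0.07,-0.23,0.1,0]],
  ],
)

```text
t: 6.55
tool_pos: [0.457, -0.1057, 0.1601]
orientation: [2.415, 2.008, 0.001]
force: [0.4, -0.1, -1.0]
opening: 0.0004
```

```bash
python3 look.py 6; python3 - <<'E'
from h import *
o=np.array([.4655,.0090]);yaw=-0.184
print(W(o,yaw,[0,-.250,0]))
E
```

```text
6.55 [ 0.457  -0.1057  0.1601] jig [[  13.4 -114.3  160.1]] yaw ytool -0.18321905730385765 F [ 0.4 -0.1 -1. ] Fjig [[ 0.4 -0.1 -1. ]] 0.00038763168015958023 [-0.34 -0.19  1.93  0.    1.39 -0.15]
[[ 0.41975912 -0.23677993  0.        ]]
```

Request:
play_rows(
  series=[
    [[1,-0.013,-0.045,0,0],[1,-0.025,-0.09,0,0],[1,-0.037,-0.131,0,0],[1,-0.037,-0.131,-0.02,0],[1,-0.037,-0.131,-0.04,0],[1,-0.037,-0.131,-0.04,0],[1,-0.037,-0.131,-0.04,0]],
  ],
)

```text
t: 7.25
tool_pos: [0.4205, -0.2351, 0.1197]
orientation: [-2.415, -2.008, 0.0]
force: [-0.2, 0.4, 0.1]
opening: 0.0003
```

```bash
python3 look.py 7 wrist top scene; python3 stop.py 0; python3 stop.py 7; python3 - <<'E'
import cv2
t=cv2.imread('pics/top7.png')[165:270,165:375]; cv2.imwrite('pics/top7c.png',cv2.resize(t,None,fx=3.8,fy=3.8,interpolation=cv2.INTER_CUBIC))
E
```

```text
7.4 [ 0.4214 -0.2357  0.121 ] jig [[   2.1 -248.6  121. ]] yaw ytool -0.18311127508727368 F [0.9 0.5 0. ] Fjig [[0.8 0.6 0. ]] 0.0008100947391957966 [-0.62 -0.11  1.94 -0.    1.31 -0.43]
blue 168 [203.77380952 201.07142857] [[ 22.5 168.6  60. ]]
blue 162 [234.25308642 206.25308642] [[23.  86.4 60. ]]
```

View pics/top7c.png

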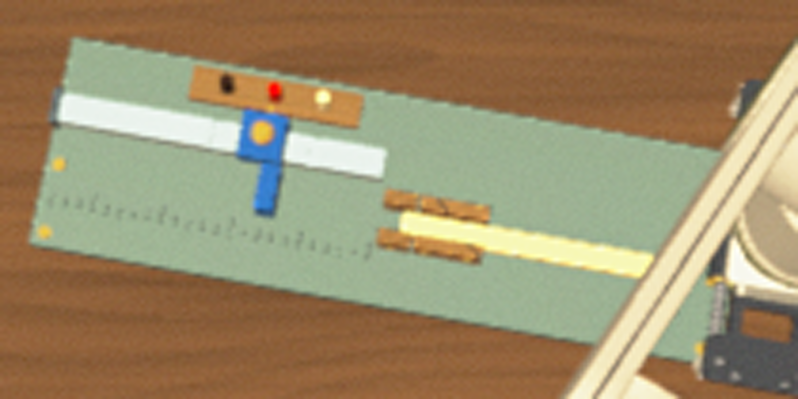

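View pics/wrist7.png

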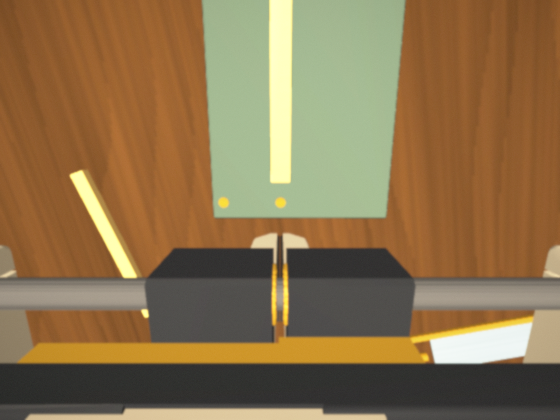

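```bash
python3 - <<'E'
from h import *
o=np.array([.4648,.0091]);yaw=-0.184
c=dict(np.load('wrist7.npz'))
print('tail',J(o,yaw,ray(c,[(270.5,183),(291.5,183),(281,183)],.027))*1000)
print('corners',J(o,yaw,ray(c,[(214,217),(387,217)],.015))*1000)
print('screw',J(o,yaw,ray(c,[(281,203)],.016))*1000)
for n in ['0','7']:
    c=dict(np.load('top%s.npz'%n));h=hsv(c);H,S,V=[h[...,i].astype(int) for i in range(3)]
    b=[a for a in cc((H>100)&(H<125)&(S>130)) if a[0]>100][0][2]
    m=np.zeros_like(H,bool); m[b[1]:b[1]+14,b[0]:b[0]+b[2]]=((H>8)&(H<35)&(S>110)&(V>120))[b[1]:b[1]+14,b[0]:b[0]+b[2]]
    for k in cc(m,3)[:2]: print('cap',n,k[0],k[1],np.round(J(o,yaw,ray(c,k[1],.077))*1000,1))
    r=[a for a in cc(((H<6)|(H>174))&(S>200)&(V>120)&(np.arange(420)[:,None]<265)&(np.arange(560)<365)&(np.arange(420)[:,None]>170),3)]
    for k in r[:2]: print('red',k[0],k[1],np.round(J(o,yaw,ray(c,k[1],.051))*1000,1))
E
```

```text
tail [[  -6.40768422 -221.97474917   27.        ]
 [  10.91520264 -221.95509183   27.        ]
 [   2.25381371 -221.96492044   27.        ]]
corners [[ -57.2510945  -254.6279229    15.        ]
 [  96.72441482 -254.44993626   15.        ]]
screw [[   2.35018874 -241.51873446   16.        ]]
cap 0 21 [203. 194.] [[ 37.7 171.8  77. ]]
red 10 [236.8 188.5] [[73.5 89.6 51. ]]
cap 7 22 [233.72727273 199.5       ] [[37.4 89.6 77. ]]
cap 7 3 [239. 194.] [[54.4 78.8 77. ]]
red 10 [236.8 188.7] [[72.9 89.5 51. ]]
```

In the top view the stop's cap is at y = 89.6 and the red plug at 89.5, so the stop is in notch1. The strip's tail is at jig y of about -221, and the fingers are lined up on it. Next I'll lower behind it.

Request:
play_rows(
  series=[
    [[1,0.0025,0.0138,-0.03,0],[1,0.0025,0.0138,-0.06,0],[1,0.0025,0.0138,-0.075,0],[1,0.0025,0.0138,-0.083,0],[1,0.0025,0.0138,-0.088,0],[1,0.0025,0.0138,-0.088,0],[1,0.0025,0.0138,-0.088,0]],
  ],
)

```text
t: 8.1
tool_pos: [0.4237, -0.2224, 0.0327]
orientation: [2.415, 2.007, 0.001]
force: [-0.1, 0.5, 0.4]
opening: 0.0006
```

```bash
python3 look.py 8 wrist
```

```text
8.15 [ 0.4238 -0.2224  0.0328] jig [[   2.  -235.1   32.8]] yaw ytool -0.18405614598757922 F [-0.6  0.1  0.1] Fjig [[-0.6 -0.1  0.1]] 0.00024216593191819712 [-0.59  0.    2.01 -0.    1.13 -0.41]
```

View pics/wrist8.png

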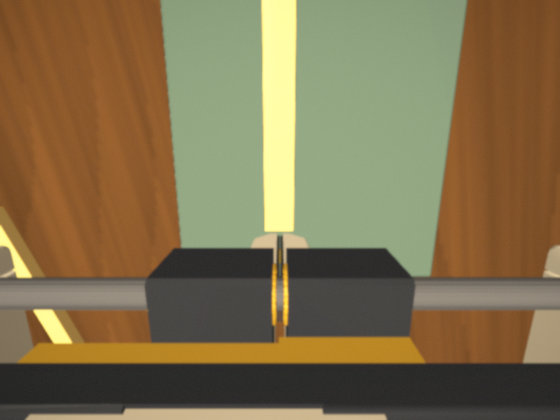

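The wrist view shows the strip's tail at (280,230), centred directly ahead of the closed fingertips at (279,240). I'll push now.

Request:
play_rows(
  series=[
    [[1,0.0008,0.0044,0,0],[1,0.0015,0.0083,0,0],[1,0.0026,0.0142,0,0],[1,0.0037,0.0201,0,0],[1,0.0048,0.026,0,0],[1,0.0059,0.0319,0,0],[1,0.007,0.0378,0,0],[1,0.0077,0.0413,0,0]],
  ],
)

```text
t: 8.95
tool_pos: [0.4307, -0.1798, 0.0316]
orientation: [-2.416, -2.008, 0.0]
force: [-0.4, 0.2, 0.0]
opening: 0.0009
```

Request:
play_rows(
  series=[
    [[1,0.0011,0.0059,0,0],[1,0.0022,0.0118,0,0],[1,0.0033,0.0177,0,0],[1,0.0044,0.0236,0,0],[1,0.0055,0.0295,0,0],[1,0.0066,0.0354,0,0],[1,0.0071,0.0384,0,0],[1,0.0071,0.0384,0,0]],
  ],
)

```text
t: 9.75
tool_pos: [0.4378, -0.1417, 0.0316]
orientation: [-2.415, -2.009, -0.0]
force: [0.4, 0.0, -0.9]
opening: 0.0004
```

```bash
python3 look.py 9 wrist top; python3 stop.py 9;python3 - <<'E'
import cv2
t=cv2.imread('pics/top9.png')[165:270,165:375]; cv2.imwrite('pics/top9c.png',cv2.resize(t,None,fx=3.8,fy=3.8,interpolation=cv2.INTER_CUBIC))
E
```

```text
9.85 [ 0.4377 -0.1421  0.0316] jig [[   1.1 -153.6   31.6]] yaw ytool -0.18373204069405086 F [-0.7  0.3  0.1] Fjig [[-0.7  0.2  0.1]] 0.0006548123104953578 [-0.43 -0.05  2.06 -0.    1.13 -0.24]
blue 161 [234.22360248 206.27950311] [[22.9 86.5 60. ]]
```

View pics/top9c.png

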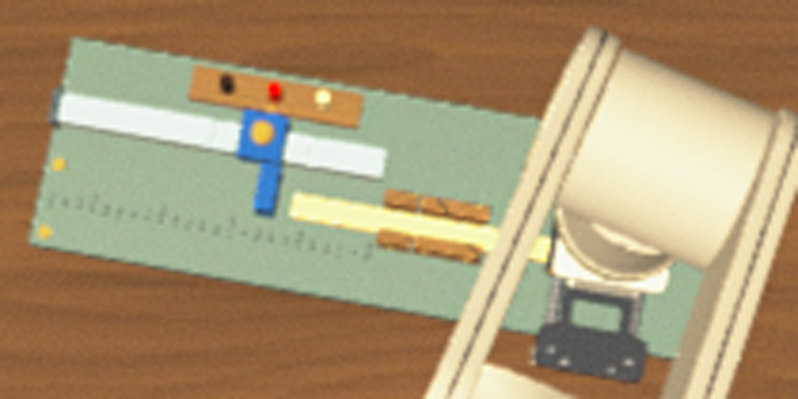

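View pics/wrist9.png

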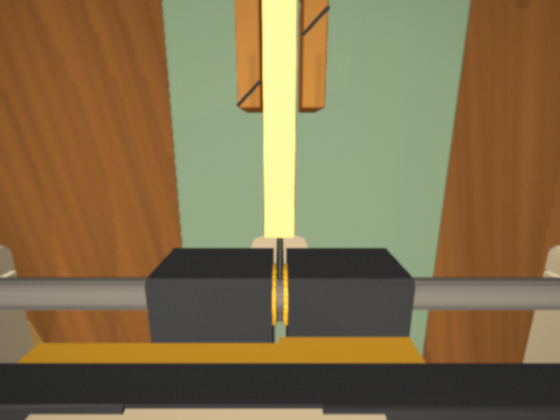

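The top view shows the strip's head at crop (290,205), close to the stop's foot at (278,195), with the stop still beside the red plug. I'll measure the gap.

```bash
python3 - <<'E'
from h import *
o=np.array([.4648,.0091]);yaw=-0.184
c=dict(np.load('top9.npz'))
# intensity profile along the strip's axis at z=.027, jig x=.5
img=c['color'].astype(np.float32)
ys=np.arange(.050,.082,.002)
P=proj(c,W(o,yaw,np.c_[0*ys+.0005,ys,0*ys+.027])).astype(np.float32)
v=cv2.remap(img,P[:,0],P[:,1],cv2.INTER_LINEAR)[:,0]
for y,a in zip(ys,v): print(round(y*1000),a.round())
E
```

```text
50 [247. 247. 187.]
52 [247. 247. 186.]
54 [247. 247. 188.]
56 [247. 247. 188.]
58 [248. 247. 187.]
60 [249. 248. 187.]
62 [248. 244. 172.]
64 [222. 223. 160.]
66 [187. 199. 154.]
68 [165. 186. 154.]
70 [164. 187. 153.]
72 [153. 175. 146.]
74 [127. 148. 132.]
76 [ 89. 112. 123.]
78 [ 63. 110. 158.]
80 [ 53. 120. 192.]
```

Request:
play_rows(
  series=[
    [[1,0.0004,0.002,0,0],[1,0.0007,0.0039,0,0],[1,0.0011,0.0059,0,0],[1,0.0013,0.0069,0,0],[1,0.0013,0.0069,0,0]],
  ],
)

```text
t: 10.35
tool_pos: [0.439, -0.1351, 0.0316]
orientation: [-2.416, -2.008, 0.0]
force: [0.4, -0.0, -0.2]
opening: 0.0003
```

Request:
play_rows(
  series=[
    [[1,0.0001,0.0005,0,0],[1,0.0002,0.001,0,0],[1,0.0002,0.001,0,0]],
  ],
)

```text
t: 10.65
tool_pos: [0.4392, -0.1342, 0.0316]
orientation: [-2.416, -2.008, -0.0]
force: [-0.3, 0.1, -0.1]
opening: 0.0002
```

```bash
cat > gap.py <<'E'
import sys
from h import *
o=np.array([.4648,.0091]);yaw=-0.184
c=dict(np.load('top%s.npz'%sys.argv[1]))
img=c['color'].astype(np.float32)
ys=np.arange(.054,.086,.002)
P=proj(c,W(o,yaw,np.c_[0*ys+.0005,ys,0*ys+.027])).astype(np.float32)
v=cv2.remap(img,P[:,0],P[:,1],cv2.INTER_LINEAR)[:,0]
print(' '.join(f"{y*1000:.0f}:{a[0]:.0f}/{a[2]:.0f}" for y,a in zip(ys,v)))
E
python3 look.py 10 top; python3 stop.py 10; python3 gap.py 10
```

```text
10.7 [ 0.4392 -0.1342  0.0316] jig [[   1.1 -145.6   31.6]] yaw ytool -0.18401730154153453 F [ 0.1  0.3 -0.5] Fjig [[ 0.1  0.3 -0.5]] 0.000766226023679204 [-0.41 -0.05  2.06  0.    1.13 -0.22]
blue 162 [234.24074074 206.34567901] [[22.7 86.4 60. ]]
54:247/186 56:247/187 58:247/188 60:247/186 62:247/187 64:247/188 66:248/190 68:250/190 70:243/173 72:204/153 74:139/133 76:90/121 78:62/157 80:52/193 82:54/208 84:59/211
```

Request:
play_rows(
  series=[
    [[1,0.0001,0.0005,0,0],[1,0.0002,0.001,0,0],[1,0.0002,0.001,0,0]],
  ],
)

```text
t: 11.0
tool_pos: [0.4394, -0.1332, 0.0316]
orientation: [-2.416, -2.008, -0.0]
force: [1.0, 0.1, -0.4]
opening: 0.0006
```

Request:
play_rows(
  series=[
    [[1,0.0001,0.0005,0,0],[1,0.0002,0.001,0,0],[1,0.0002,0.001,0,0]],
  ],
)

```text
t: 11.3
tool_pos: [0.4396, -0.1322, 0.0316]
orientation: [-2.416, -2.008, -0.0]
force: [-0.3, 0.9, 0.1]
opening: 0.0004
```

```bash
python3 look.py 11 top; python3 stop.py 11; python3 gap.py 11
```

```text
11.35 [ 0.4396 -0.1322  0.0316] jig [[   1.1 -143.5   31.6]] yaw ytool -0.18394299538691705 F [ 0.3 -1.   0.1] Fjig [[ 0.5 -0.9  0.1]] 0.0005570129032504653 [-0.4  -0.05  2.06  0.    1.13 -0.22]
blue 161 [234.22360248 206.28571429] [[22.9 86.5 60. ]]
54:247/189 56:247/187 58:247/186 60:247/187 62:247/189 64:247/188 66:247/187 68:248/190 70:251/184 72:241/167 74:210/142 76:116/122 78:70/157 80:55/194 82:56/210 84:57/211
```

Request:
play_rows(
  series=[
    [[1,0.0001,0.0005,0,0],[1,0.0001,0.0005,0,0]],
  ],
)

```text
t: 11.55
tool_pos: [0.4397, -0.1317, 0.0316]
orientation: [-2.416, -2.008, -0.0]
force: [-0.2, 0.0, -0.0]
opening: 0.0
```

Request:
play_rows(
  series=[
    [[1,0.0001,0.0005,0,0],[1,0.0001,0.0005,0,0]],
  ],
)

```text
t: 11.75
tool_pos: [0.4398, -0.1312, 0.0316]
orientation: [-2.416, -2.008, -0.0]
force: [-0.0, -0.3, -0.3]
opening: 0.0004
```

Request:
play_rows(
  series=[
    [[1,0.0001,0.0005,0,0],[1,0.0001,0.0005,0,0]],
  ],
)

```text
t: 11.95
tool_pos: [0.44, -0.1307, 0.0317]
orientation: [2.416, 2.008, 0.0]
force: [-0.3, 0.1, -0.9]
opening: 0.0004
```

```bash
python3 look.py 12 top wrist; python3 stop.py 12; python3 gap.py 12
```

```text
12.05 [ 0.4399 -0.1307  0.0316] jig [[   1.1 -142.    31.6]] yaw ytool -0.184013263854245 F [ 0.8  0.3 -0.9] Fjig [[ 0.8  0.4 -0.9]] 0.00031032472304554136 [-0.4  -0.05  2.06  0.    1.13 -0.22]
blue 160 [234.225   206.10625] [[23.4 86.6 60. ]]
54:247/188 56:247/188 58:247/186 60:247/185 62:247/186 64:247/187 66:247/188 68:248/188 70:250/188 72:249/174 74:235/150 76:150/128 78:86/158 80:56/193 82:56/211 84:58/212
```

Request:
play_rows(
  series=[
    [[1,0.0001,0.0005,0,0],[1,0.0001,0.0005,0,0]],
  ],
)

```text
t: 12.25
tool_pos: [0.44, -0.1302, 0.0316]
orientation: [-2.416, -2.008, 0.0]
force: [-0.4, -0.6, -0.7]
opening: 0.0005
```

Request:
play_rows(
  series=[
    [[1,0.0001,0.0005,0,0],[1,0.0001,0.0005,0,0]],
  ],
)

```text
t: 12.45
tool_pos: [0.4401, -0.1297, 0.0316]
orientation: [-2.416, -2.008, -0.0]
force: [0.8, 0.1, 0.6]
opening: 0.0007
```

Request:
play_rows(
  series=[
    [[1,0.0001,0.0005,0,0],[1,0.0001,0.0005,0,0]],
  ],
)

```text
t: 12.65
tool_pos: [0.4402, -0.1293, 0.0316]
orientation: [2.416, 2.008, -0.0]
force: [-0.9, -0.5, 0.4]
opening: 0.0008
```

Request:
play_rows(
  series=[
    [[1,0.0001,0.0005,0,0],[1,0.0001,0.0005,0,0]],
  ],
)

```text
t: 12.85
tool_pos: [0.4404, -0.1293, 0.0317]
orientation: [2.415, 2.008, -0.001]
force: [0.1, -5.0, -0.4]
opening: 0.0003
```

Request:
play_rows(
  series=[
    [[1,0.0001,0.0005,0,0],[1,0.0001,0.0005,0,0]],
  ],
)

```text
t: 13.05
tool_pos: [0.4405, -0.1291, 0.0318]
orientation: [2.415, 2.007, -0.001]
force: [-1.4, -6.4, -0.2]
opening: 0.0002
```

There is firm contact at about 6 N, well below the 12 N release force. I'll back off straight and then check.

Request:
play_rows(
  series=[
    [[1,-0.0002,-0.001,0,0],[1,-0.0006,-0.003,0,0],[1,-0.0017,-0.009,0,0],[1,-0.0037,-0.02,0,0],[1,-0.0037,-0.02,0.02,0],[1,-0.0037,-0.02,0.06,0],[1,-0.0037,-0.02,0.1,0],[1,-0.0037,-0.02,0.12,0]],
  ],
)

```text
t: 13.85
tool_pos: [0.4381, -0.1496, 0.1555]
orientation: [2.413, 2.005, 0.003]
force: [0.5, -0.2, -0.6]
opening: 0.0008
```

Request:
play_rows(
  series=[
    [[1,-0.02,-0.04,0.02,0],[1,-0.04,-0.08,0.03,0],[1,-0.06,-0.12,0.03,0],[1,-0.06,-0.15,0.03,0],[1,-0.06,-0.15,0.03,0]],
  ],
)

```text
t: 14.35
tool_pos: [0.3756, -0.302, 0.182]
orientation: [2.419, 2.002, -0.001]
force: [-0.5, -0.1, 0.4]
opening: 0.0005
```

```bash
python3 look.py 13 top scene wrist; python3 stop.py 13; python3 gap.py 13; python3 - <<'E'
import cv2
from h import *
o=np.array([.4648,.0091]);yaw=-0.184
t=cv2.imread('pics/top13.png')[165:270,165:375]; cv2.imwrite('pics/top13c.png',cv2.resize(t,None,fx=3.8,fy=3.8,interpolation=cv2.INTER_CUBIC))
t=cv2.imread('pics/scene13.png')[160:280,170:360]; cv2.imwrite('pics/scene13c.png',cv2.resize(t,None,fx=4.2,fy=4.2,interpolation=cv2.INTER_CUBIC))
for n in ['7','13']:
    c=dict(np.load('top%s.npz'%n));h=hsv(c);H,S,V=[h[...,i].astype(int) for i in range(3)]
    b=[a for a in cc((H>100)&(H<125)&(S>130)) if a[0]>100][0][2]
    m=np.zeros_like(H,bool); m[b[1]:b[1]+14,b[0]:b[0]+b[2]]=((H>8)&(H<35)&(S>110)&(V>120))[b[1]:b[1]+14,b[0]:b[0]+b[2]]
    for k in cc(m,3)[:1]: print('cap',n,k[0],k[1],np.round(J(o,yaw,ray(c,k[1],.077))*1000,1))
    r=[a for a in cc((H>22)&(H<33)&(S>50)&(V>225)&(np.arange(420)[:,None]<265)&(np.arange(560)<365)&(np.arange(420)[:,None]>170),30)]
    for k in r[:1]:
        q=cv2.minAreaRect((ray(c,np.argwhere(k[3])[:,::-1],.027)[:,:2]*1000).astype(np.float32)); print('strip',np.round(J(o,yaw,np.c_[cv2.boxPoints(q)/1000,np.zeros(4)])*1000,1)[:,:2].tolist())
E
```

```text
14.5 [ 0.3764 -0.298   0.1813] jig [[ -30.7 -318.1  181.3]] yaw ytool -0.18479703056637642 F [-0.1  0.4 -0.1] Fjig [[-0.2  0.4 -0.1]] 0.00042422419231419176 [-0.78 -0.17  1.88  0.    1.43 -0.59]
blue 156 [234.14102564 205.96794872] [[23.7 86.9 60. ]]
54:247/180 56:247/180 58:247/180 60:247/179 62:247/180 64:247/182 66:247/184 68:247/184 70:248/184 72:250/188 74:249/186 76:214/150 78:127/160 80:64/185 82:55/207 84:53/204
cap 7 22 [233.72727273 199.5       ] [[37.4 89.6 77. ]]
strip [[-8.4, -193.9], [8.6, -193.9], [8.6, -14.1], [-8.5, -14.1]]
cap 13 22 [233.72727273 199.5       ] [[37.4 89.6 77. ]]
strip [[-9.2, -129.8], [7.8, -129.7], [7.6, 76.1], [-9.5, 76.1]]
```

View pics/top13c.png

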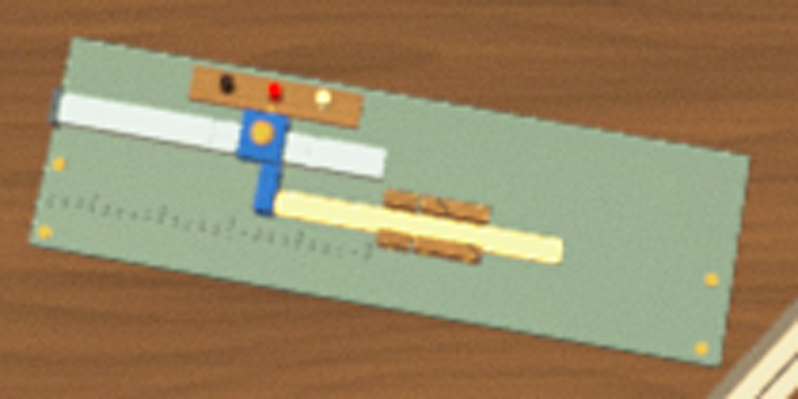

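View pics/scene13c.png

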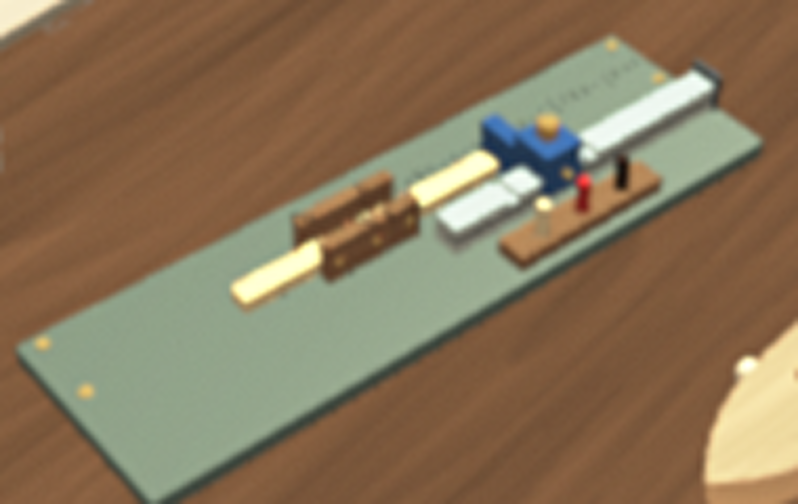

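The top view shows the strip's head at crop (276,203) flush against the foot. The cap is unchanged at (262,132), beside the red plug, and the plugs are where they were. The arm is clear, so I'll hand in.

```bash
python3 - <<'E'
from plant import robot
print(robot.close_job())
E
```

```text
the job is handed in; nothing more can be done
None
```

I handed the job in at about 14.5 s: the blue stop is in the middle notch beside the red plug, and the long strip butts against it. I pushed with closed fingertips only and lifted nothing.

- **Stop:** It rode through the outer notch, with a peak reading of about 14 N as it left, and the push then fell to nothing at the middle notch. In the last top view its cap is at jig y 89.6 mm, beside the red plug at 89.5 mm, and it did not shift during the strip push.
- **Strip:** I pushed it through the mitre box until it met the stop's foot at about 6 N, below the 12 N that frees the stop. The last top view puts the strip's ends at jig y −130 and 76 mm. The foot's face should be at 75 mm, so that agrees within a pixel (about 2.6 mm), and no gap shows.
- **Surroundings:** The plugs look unmoved and the arm is clear of everything. I did not measure the other things on the bench again, but the arm touched none of them.
- **Disagreements:** The cameras and the arm's own position differed by 1–2 mm, within the stated calibration. No check failed.

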